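# Fetch the red arch gauge from behind the yellow one

## Task

The red arch gauge hangs on a hook behind the yellow square gauge. First lift the yellow gauge off and hang it on the straight part of the empty spare hook, leaving the red one on its hook meanwhile; then take the red gauge off and stand it upright in the middle of the shallow aluminium tray. Do not let either gauge fall.

Things in the scene. Friction and masses are not known exactly. Their poses are not given: they have to be found in the camera images.
- front_gauge_grip (a point): Yellow steel gauge, 150 mm tall, 90 wide (y), feet 36 long (x), 0.4 kg, hung by its 44 mm wide window nearest the hook's tip. Point: middle of its top grip block, 18 (x) by 36 (y) by 39 mm high. Below it: window roof apex 24 mm, sill 82, foot soles 132. z up, x along the prong towards the post. Mid-plane starts 46-50 mm in from the tip's end. Lifted 20-38 mm it clears the tip; draw it off along -x.
- arch_gauge_grip (a point): Red gauge with an arched notch, same build, sizes, mass, axes and grip point as the yellow one (soles 132 mm below the point). It hangs on the same prong, 50-58 mm behind the yellow, its mid-plane 100-104 mm in from the end of the upturned tip. Their hook is a twin of the spare hook. A similar blue gauge with a V notch, standing on the bench, is not needed.
- spare_seat (a point): Empty spare hook: fixed stand, 24 mm square post 215 mm high, level steel prong, 12 mm diameter, pointing to -x of this frame, its end upturned 15 mm. Point: top of the prong, 200 mm above the bench, mid-length: 63 mm from the post's face, 49 from where the tip starts to rise, 65 from the tip's end. z up. A hung gauge has its x along the prong's x and its grip point 24.6 mm above the prong's top.
- tray_floor (a point): Fixed square aluminium tray, 150 mm outside, walls 4 mm thick, rim 15 mm above the bench. Point: centre of its inner floor, 4 mm above the bench; x, y along its sides, z up.
Mind the look-alikes: they are no part of the job. Of the things that look like the part that bears arch_gauge_grip, the largest one is meant.

How it is judged (in metres and radians):
On the way:
1. the yellow gauge hangs released on the spare hook while the red one is still on its own hook (x of front_gauge_grip in the frame of spare_seat between -0.045 and 0.045 m and y of front_gauge_grip in the frame of spare_seat between -0.015 and 0.015 m and z of front_gauge_grip in the frame of spare_seat between 0.0166 and 0.0326 m and angle between front_gauge_grip's own z axis and vertical below 0.17 rad and linear speed of front_gauge below 0.02 m/s and contact force between the fingers and front_gauge below 0.05 N and distance of arch_gauge_grip from where it was at the start of the episode below 0.04 m), for 0.2 s.
At the end, for the whole second after the job is handed in: Yellow hangs still on the spare prong, within 45 mm of its middle along it, 15 mm across, 8 mm in height; red stands still on the tray floor, within 25 mm of its centre each way, 8 mm in height; both released and within 10 degrees (0.17 rad) of upright (x of front_gauge_grip in the frame of spare_seat between -0.045 and 0.045 m and y of front_gauge_grip in the frame of spare_seat between -0.015 and 0.015 m and z of front_gauge_grip in the frame of spare_seat between 0.0166 and 0.0326 m and angle between each of front_gauge_grip, arch_gauge_grip's own z axis and vertical below 0.17 rad and x of arch_gauge_grip in the frame of tray_floor between -0.025 and 0.025 m and y of arch_gauge_grip in the frame of tray_floor between -0.025 and 0.025 m and z of arch_gauge_grip in the frame of tray_floor between 0.124 and 0.14 m and linear speed of each of front_gauge, arch_gauge below 0.02 m/s and contact force between the fingers and front_gauge below 0.05 N and contact force between the fingers and arch_gauge below 0.05 N); the robot touches nothing.
It fails at once if the yellow gauge falls (faster than 0.7 m/s while not held) (contact force between the fingers and front_gauge below 0.05 N and linear speed of front_gauge above 0.7 m/s).
It fails at once if the red gauge falls (faster than 0.7 m/s while not held) (contact force between the fingers and arch_gauge below 0.05 N and linear speed of arch_gauge above 0.7 m/s).
It also fails if it takes over 64 s, if anything falls off the work surface, if the arm or the gripper's body presses on something with over 40 N, if the wrist force passes 120 N, or if a joint passes its speed limit or range.

## Robot

A 6-joint arm with a two-finger parallel gripper is mounted at the origin on the work surface. World frame = base frame: x ahead of the robot, y to its left, z up, the work surface at z = 0. Lengths are in mm, angles in degrees, forces in N, time in s.
With the tool pointing down it reaches from about 300 to 850 mm from the base axis. Payload 4.2 kg.
Tool frame: the origin (TCP) lies midway between the tips of the shut fingers; the grasp point (between the pads) lies 19 mm behind it; z points along the fingers, y is the line along which they close (so a half turn about z gives the same grasp; the last joint's range is limited). The gripper opens to 91 mm and grips with 3 to 60 N. Pads are 32 mm wide; open, the fingers measure 118 mm over their backs; the gripper's body (76 mm by 178 mm) begins 60 mm behind the grasp point.
Start: joints at [-1.146, 18.312, 89.639, -0, 72.044, -1.146], TCP at [575.019, 0, 176.676] pointing down, gripper open.
Joint ranges: [-177.97, 177.97], [-48.28, 115.42], [12.27, 149.76], [-77.06, 257.06], [2.81, 150.46], [-146.56, 146.56]. Speed limits (degrees/s): [147.25, 147.25, 180, 180, 180, 180].

## Interface

Orientations are given as [roll, pitch, yaw] about the fixed x, y, z axes, in that order (R = Rz(yaw) Ry(pitch) Rx(roll)).
In Python, from workcell import env gives the robot as it stands.
- The arm moves only by the tool jog_arm, never from a script. Its argument "steps" is one flat list of numbers, 5 for each row, row after row: the closure, from 0 (fully open) to 1 (shut), then the shift along the tool's x, y, z in cm, then the turn about the tool's z in degrees. A call has 1 to 20 rows; each row is the pose to reach, as a shift and turn from the pose commanded when the call began, along the tool's axes at that moment; what a row does not reach only later rows make up. A row lasts 1/10 s, in which the tool goes at most 50 mm and 8.59 degrees, less where a joint would pass 70% of its speed; a pose out of reach is approached as far as the arm can. A call with a gripper value outside its range is refused whole. The fingers move at their own pace and stop on an object; "force" is the grip in N (left out, the last holds). Time passes only in rows, so rows that repeat a pose let the fingers close. It gives the time, the measured TCP pose, the force and the opening at its end, in the units of the state.
- env.state(): the state, without advancing time (a new reading comes with each control period).
- env.grab_frame(name): name is "scene" or "side" or "wrist"; returns the picture (384x512x3 uint8, red, green, blue); there is no depth.
- env.camera_params(name): a dict with "fx", "fy", "cx", "cy" (pixels), "R" (3x3) and "t" (3): a world point X has camera coordinates R X + t. Camera axes: x right, y down, z forward; pixel columns grow to the right and rows downward; lengths in mm; the calibration is good to about 2 mm. A picture is of the moment at which its call begins: read the wrist's pose just before it. camera_params takes no time and is no camera call; for the wrist camera it gives the pose at the moment of the call.
- env.job_done(): hands the job in, once; it reports no verdict.
The state is a dict: "time_s": time; "qpos": joint angles; "qvel": joint speeds; "effort": joint torques, N m; "ee_pos": TCP position; "ee_rot": TCP orientation; "force": force on the tool from outside, world axes, zero at the start; "torque": the same for the moment, N m; "gripper_width": finger opening in mm.
Only numpy, scipy, OpenCV 4.12 (cv2) and the standard library are available. Lean on these libraries where they do the work, as an engineer would, in place of code of your own. Each camera call takes 0.05 s, during which the arm holds its last target. There are 200 camera calls.

## Working session

There is one attempt and no reset: what is moved stays moved. The work goes in short steps, Python scripts to look and compute and a tool call to move; the robot and the scene stay as the last step left them, time stands still between calls to the robot, and variables do not carry over. Pictures are saved under pics/ and viewed, on a budget of 10 in all, crops included, one or two more only if the job needs it, and the job is handed in when it is done.

Besides the shell and the picture viewer there is one more tool, called as name(argument=value, ...) on one line, values as JSON. jog_arm: Moves the arm, as the interface text tells. Its arguments: {"type":"object","properties":{"steps":{"type":"array","items":{"type":"number"}},"force":{"type":"number"}},"required":["steps"]}

```bash
ls; mkdir -p pics; python3 - <<'E'
from workcell import env
import cv2,numpy as np
print(env.state()['ee_pos'],env.state()['ee_rot'])
for n in ['scene','side']:
    p=env.camera_params(n);f=env.grab_frame(n)
    print(n,p['fx'],p['fy'],p['cx'],p['cy'],np.round(p['R'],3).tolist(),np.round(p['t'],1), -np.array(p['R']).T@p['t'])
    cv2.imwrite(f'pics/{n}0.png',cv2.resize(f[:,:,::-1],(800,600),interpolation=cv2.INTER_CUBIC)); np.save(f'{n}0.npy',f)
E
```

```text
pics
[5.74434749e+02 2.10588140e-02 1.75841734e+02] [-1.79899584e+02 -5.69371808e-04  9.00045224e+01]
scene 455.33580691855155 455.33580691855155 255.4511761119585 194.93814516931965 [[0.324, 0.946, 0.018], [0.543, -0.171, -0.822], [-0.774, 0.276, -0.569]] [-222.4 -182.4 1605. ] [1414.02771708 -264.22931443  767.83854881]
side 451.4271062213368 451.4271062213368 261.22467788043036 189.49958224954187 [[-0.942, -0.334, 0.014], [-0.259, 0.702, -0.663], [0.212, -0.629, -0.748]] [ 548.2  225.5 1211.6] [ 318.32045304  786.42038314 1048.5443725 ]
```

View pics/scene0.png

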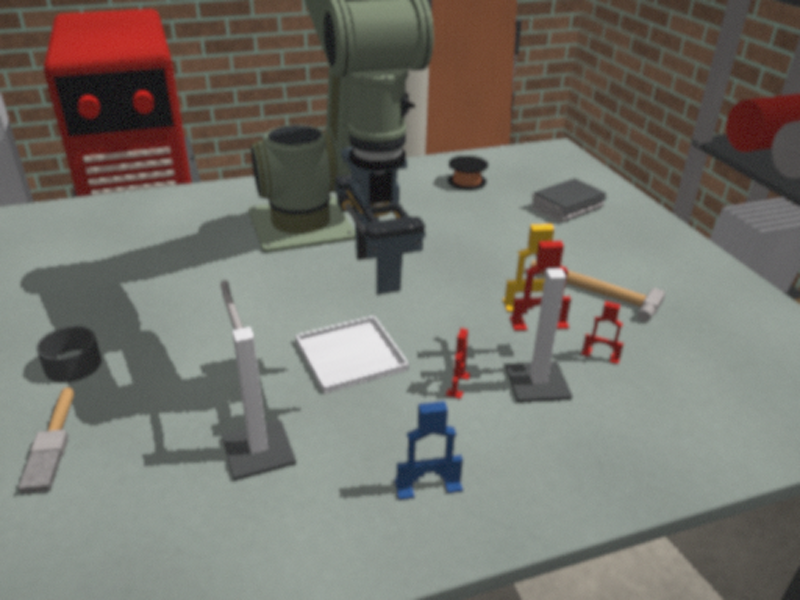

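View pics/side0.png

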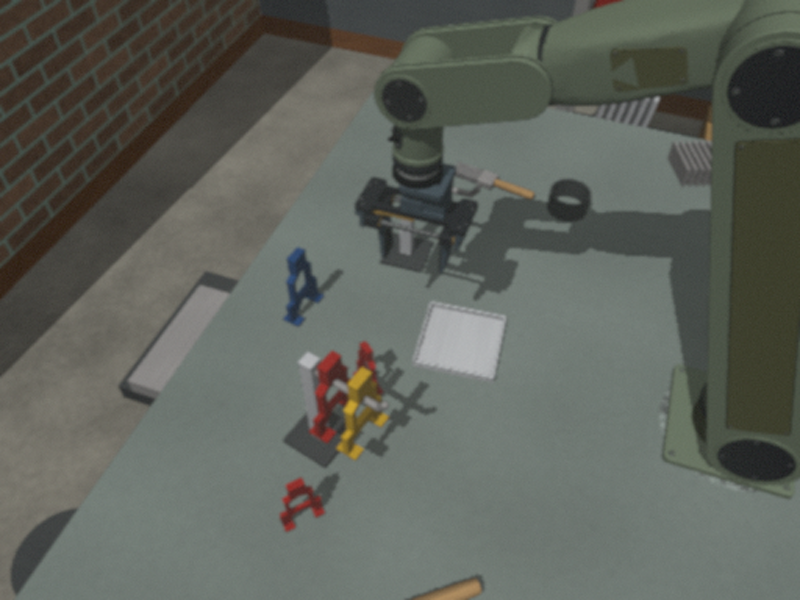

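```bash
cat > h.py <<'E'
import numpy as np,cv2
from workcell import env
def ray(p,uv):
    R=np.array(p['R']);c=-R.T@np.array(p['t'])
    d=R.T@np.array([(uv[0]-p['cx'])/p['fx'],(uv[1]-p['cy'])/p['fy'],1]);return c,d/np.linalg.norm(d)
def onz(p,uv,z):
    c,d=ray(p,uv);return c+d*(z-c[2])/d[2]
def tri(rs):
    A=sum(np.eye(3)-np.outer(d,d) for c,d in rs);b=sum((np.eye(3)-np.outer(d,d))@c for c,d in rs)
    X=np.linalg.solve(A,b);return X,[np.linalg.norm(np.cross(X-c,d)) for c,d in rs]
def proj(p,X):
    q=np.array(p['R'])@np.array(X)+np.array(p['t']);return np.array([p['cx']+p['fx']*q[0]/q[2],p['cy']+p['fy']*q[1]/q[2]])
E
python3 - <<'E'
from h import *
S=env.camera_params('scene');D=env.camera_params('side');k=1/1.5625
s=lambda u,v:ray(S,(u*k,v*k)); d=lambda u,v:ray(D,(u*k,v*k))
print('Y block top c',tri([s(541,229),d(364,376)]))
print('R block top c',tri([s(550,245),d(331,360)]))
print('post top',tri([s(554,272),d(309,358)]))
print('post z',onz(S,(554*k,272*k),215),onz(D,(309*k,359*k),215))
print('spare post',onz(S,(244*k,333*k),215),'tip',onz(S,(226*k,284*k),212))
for c in [(295,342),(376,317),(407,364),(326,390)]: print('tray',onz(S,np.array(c)*k,15))
for c in [(431,302),(507,315),(496,379),(414,363)]: print('trayD',onz(D,np.array(c)*k,15))
w=env.camera_params('wrist');R=np.array(w['R']);print(np.round(R,3),-R.T@w['t'],w['fx'],env.state()['ee_pos'])
E
```

```text
Y block top c (array([558.29385178, 269.9712361 , 236.88034804]), [np.float64(3.96285682474902), np.float64(3.962856824749073)])
R block top c (array([611.01127387, 258.95980663, 237.81157808]), [np.float64(1.6906721527245896), np.float64(1.6906721527245332)])
post top (array([650.09587439, 249.68191207, 214.26179747]), [np.float64(0.15376799204514968), np.float64(0.15376799204507377)])
post z [650.96998937 248.91462153 215.        ] [649.12573045 251.93851461 215.        ]
spare post [ 662.9924201  -206.57588175  215.        ] tip [ 535.67778982 -212.62817128  212.        ]
tray [ 443.33074814 -106.56342625   15.        ]
tray [414.97785962  48.25466746  15.        ]
tray [557.87104605  57.34282766  15.        ]
tray [579.65266749 -86.08191065  15.        ]
trayD [564.05657165 -82.68646888  15.        ]
trayD [ 416.8131636  -101.67026454   15.        ]
trayD [398.59347522  49.78211116  15.        ]
trayD [547.00838982  66.7792669   15.        ]
[[ 1.     0.001 -0.003]
 [ 0.002 -0.968  0.251]
 [-0.002 -0.251 -0.968]] [574.20064931  71.80015843 383.51052401] 282.423313402088 [ 5.74501661e+02 -4.89466296e-03  1.75911068e+02]
```

jog_arm(steps=[0,0,0,-12.4,-15,0,3,0,-12.4,-30,0,28,-7.5,-12.4,-78,0,28,-7.5,-12.4,-78,0,28,-7.5,-12.4,-78,0,28,-7.5,-12.4,-78,0,28,-7.5,-12.4,-78,0,28,-7.5,-12.4,-78,0,28,-7.5,-12.4,-78,0,28,-7.5,-12.4,-78,0,28,-7.5,-12.4,-78,0,28,-7.5,-12.4,-78])

```text
time_s: 1.3
ee_pos: [500.1, 279.4, 300.4]
ee_rot: [-180.0, -0.0, 167.8]
force: [-0.3, -0.5, 0.9]
gripper_width: 91.3
```

```bash
python3 - <<'E'
from h import *
s=env.state();print(s['time_s'],s['ee_pos'],s['ee_rot'],s['qpos'])
p=env.camera_params('wrist');f=env.grab_frame('wrist');np.save('w1.npy',f);np.save('w1p.npy',p)
cv2.imwrite('pics/w1.png',cv2.resize(f[:,:,::-1],(800,600),interpolation=cv2.INTER_CUBIC))
f=env.grab_frame('side');np.save('side1.npy',f);cv2.imwrite('pics/side1.png',cv2.resize(f[:,:,::-1],(800,600),interpolation=cv2.INTER_CUBIC))
E
```

```text
1.3 [500.11784699 279.38143778 300.42432324] [-1.79977464e+02 -1.97531002e-02  1.67824824e+02] [ 2.80417214e+01  1.53713309e+01  7.63264962e+01 -4.45649576e-03
  8.83318078e+01 -4.97829754e+01]
```

View pics/w1.png

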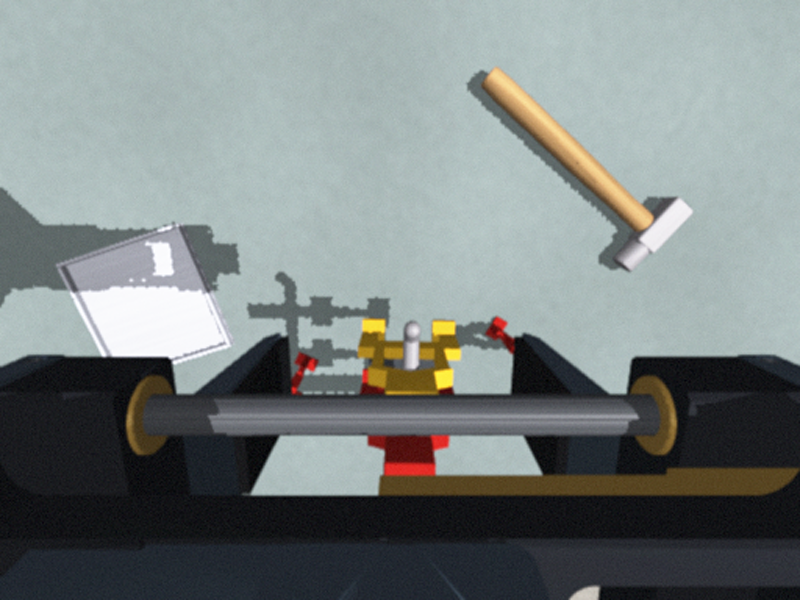

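View pics/side1.png

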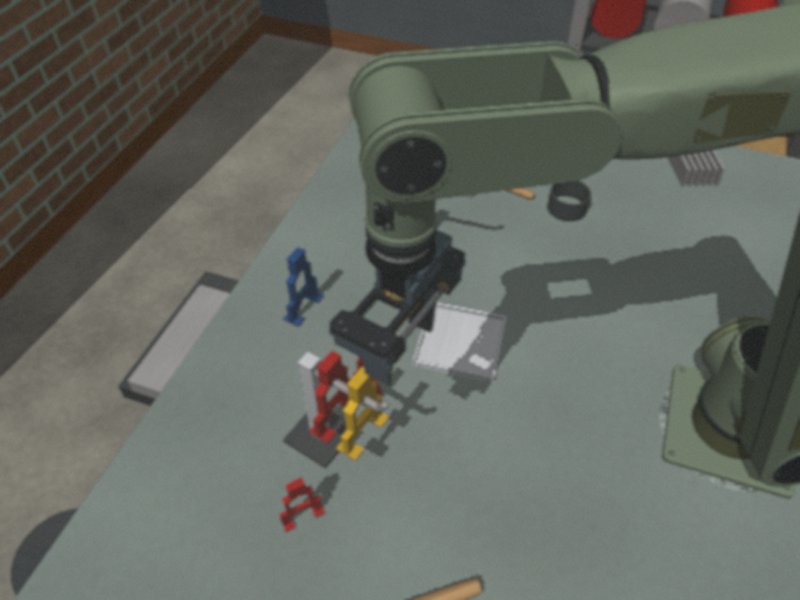

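```bash
python3 - <<'E'
from h import *
k=1/1.5625
W=np.load('w1p.npy',allow_pickle=True).item();D=env.camera_params('side');S=env.camera_params('scene')
print('tip top',onz(W,(412*k,324*k),215),'prong under roof',onz(W,(411*k,366*k),200))
fe=[onz(W,(u*k,v*k),92.6+z) for u,v,z in [(373,320,6),(444,320,6)]];print('feet',fe, np.mean(fe,0))
print('spare tip etc')
# fine yellow/red masks in fixed cams
for n in ['scene0','side0']:
    f=np.load(n+'.npy');h=cv2.cvtColor(f,cv2.COLOR_RGB2HSV)
    for c,(a,b) in {'Y':(20,35),'R':(-1,6)}.items():
        m=((h[...,0]>=a)&(h[...,0]<=b)&(h[...,1]>150)&(h[...,2]>50)).astype(np.uint8)
        N,L,st,ce=cv2.connectedComponentsWithStats(m)
        for i in range(1,N):
            if st[i,4]>60: print(n,c,st[i],ce[i].round(1))
g=lambda n:np.load(n+'.npy')
a=g('scene0')[135:220,315:370];b=g('side0')[220:300,180:260]
t=np.hstack([cv2.resize(a,None,fx=6,fy=6)[:500,:330],cv2.resize(b,None,fx=5.8,fy=6.25)[:500]])
cv2.imwrite('pics/crop.png',t[:,:,::-1]);print(t.shape)
E
```

```text
tip top [514.86422735 285.24421244 215.        ] prong under roof [550.86903728 277.35645671 200.        ]
feet [array([536.4955926 , 245.22053647,  98.6       ]), array([550.83763439, 312.07156555,  98.6       ])] [543.66661349 278.64605101  98.6       ]
spare tip etc
scene0 Y [323 144  31  55 336] [337.  166.2]
scene0 R [  28    5   94  119 4507] [72.1 48.4]
scene0 R [ 85  57  14  16 161] [91.4 64.2]
scene0 R [ 49  60  15  16 173] [56.7 67.4]
scene0 R [ 465   61   47   36 1073] [486.5  76.5]
scene0 R [328 154  32  57 422] [343.4 176.9]
scene0 R [386 194  11  15  84] [391.  199.5]
scene0 R [287 211  13  43 207] [293.9 232.5]
side0 Y [216 235  22  59 459] [226.2 263.9]
side0 R [202 226  15  45 196] [207.6 243.7]
side0 R [199 272  15  11  67] [206.8 277.1]
(500, 794, 3)
```

View pics/crop.png

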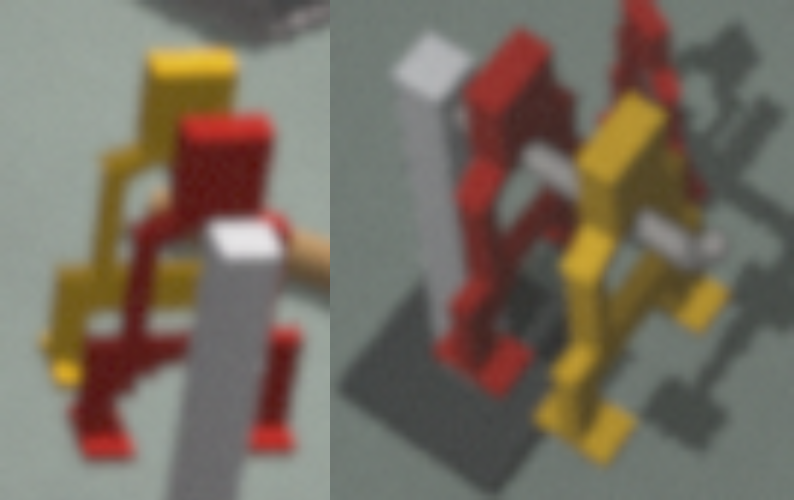

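```bash
python3 - <<'E'
from h import *
D=env.camera_params('side');S=env.camera_params('scene')
for n,a,b,z in [('Y',(347.2,145.7),(230.7,242.1),244),('R',(352.8,156.7),(211,232),244),('P',(355.8,175),(197.8,229.9),215)]:
    print(n,*tri([ray(S,a),ray(D,b)]),onz(S,a,z)[:2],onz(D,b,z)[:2])
E
```

```text
Y [559.7855423  273.98232908 238.23494511] [np.float64(1.6275148858345372), np.float64(1.62751488583437)] [570.8083065  268.84478683] [557.18143831 276.17274619]
R [610.79873457 262.26522023 236.9728186 ] [np.float64(0.7882590628081636), np.float64(0.7882590628081855)] [622.21300915 255.67682637] [607.83469961 266.11110554]
P [650.59295515 251.55342268 212.3179443 ] [np.float64(1.1600965265784848), np.float64(1.1600965265784973)] [655.36243403 249.68060017] [648.87360545 252.26723912]
```

jog_arm(steps=[0,-3,0.4,0,0,0,-6,0.8,0,0,0,-6,0.8,4,0,0,-6,0.8,7,0,0,-6,0.8,9.2,0,0,-6,0.8,9.2,0])

```text
time_s: 2.0
ee_pos: [558.6, 273.8, 205.0]
ee_rot: [-179.7, -0.3, 167.9]
force: [-0.3, -0.7, -0.6]
gripper_width: 91.3
```

```bash
python3 - <<'E'
from h import *
t=[]
for n,(y,x,h,w) in {'side':(195,170,110,110),'scene':(110,290,110,110)}.items():
    f=env.grab_frame(n);t.append(cv2.resize(f[y:y+h,x:x+w],(400,400),interpolation=cv2.INTER_CUBIC))
cv2.imwrite('pics/c2.png',np.hstack(t)[:,:,::-1]);s=env.state();print(s['ee_pos'],s['force'])
E
```

```text
[560.79210216 275.11855724 209.24215678] [-0.27097953 -0.1717383   0.6324119 ]
```

View pics/c2.png

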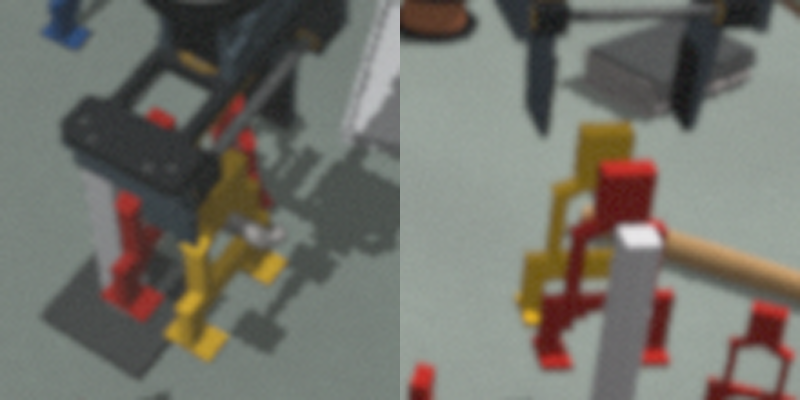

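```bash
python3 - <<'E'
from h import *
D=env.camera_params('side');S=env.camera_params('scene')
s=env.state();T=np.array(s['ee_pos']);yv=np.array([.211,.977,0]);xv=np.array([-.977,.211,0])
print(T,s['qpos'],s['time_s'])
r=400/110
for k in (-1,1):
  for q in (-1,0,1):
    X=T+k*45.6*yv+16*q*xv
    print(k,q,'side',(proj(D,X)-[170,195])*r,'scene',(proj(S,X)-[290,110])*r)
for n,X in [('Ytop',[560,274.5,243]),('Ybot',[560,274.5,205])]:print(n,(proj(D,X)-[170,195])*r,(proj(S,X)-[290,110])*r)
E
```

```text
[560.79210216 275.11855724 209.24215678] [ 2.50774348e+01  2.18852784e+01  7.95317690e+01 -4.60511846e-04
  7.85548115e+01 -5.28579638e+01] 2.1
-1 -1 side [237.89107596 138.36412339] scene [142.94442586 181.65290167]
-1 0 side [259.14369232 149.45893461] scene [137.05674409 169.75308827]
-1 1 side [280.62241898 160.67178546] scene [131.30420698 158.12642078]
1 -1 side [152.70170306 243.20290998] scene [274.48109632 175.69266283]
1 0 side [174.61174501 255.47308937] scene [267.12986535 163.96354195]
1 1 side [196.76737978 267.88080698] scene [259.94594194 152.50136556]
Ytop [217.44805479 168.71542307] [207.56513577 122.52799161]
Ybot [219.82067353 204.56691439] [200.20099625 171.83575403]
```

jog_arm(steps=[1,0,0,0,0,1,0,0,0,0,1,0,0,0,0,1,0,0,0,0,1,0,0,0,0,1,0,0,0,0,1,0,0,0,0,1,0,0,0,0], force=35)

```text
time_s: 2.9
ee_pos: [560.3, 275.3, 208.6]
ee_rot: [-180.0, -0.0, 168.0]
force: [0.7, -0.6, 0.6]
gripper_width: 30.2
```

jog_arm(steps=[1,0,0,0,0,1,0,0,0,0,1,0,0,0,0])

```text
time_s: 3.2
ee_pos: [560.4, 275.3, 208.7]
ee_rot: [180.0, 0.0, 168.0]
force: [-0.3, -0.2, 0.9]
gripper_width: 6.1
```

```bash
python3 - <<'E'
from h import *
t=[]
for n,(y,x,h,w) in {'side':(195,170,110,110),'scene':(110,290,110,110)}.items():
    f=env.grab_frame(n);t.append(cv2.resize(f[y:y+h,x:x+w],(400,400),interpolation=cv2.INTER_CUBIC))
cv2.imwrite('pics/c3.png',np.hstack(t)[:,:,::-1]);s=env.state();print(s['ee_pos'],s['force'],s['gripper_width'])
E
```

```text
[560.39725381 275.34293783 208.67317978] [ 0.4465842   0.50996622 -0.04612664] 0.741973142504042
```

View pics/c3.png

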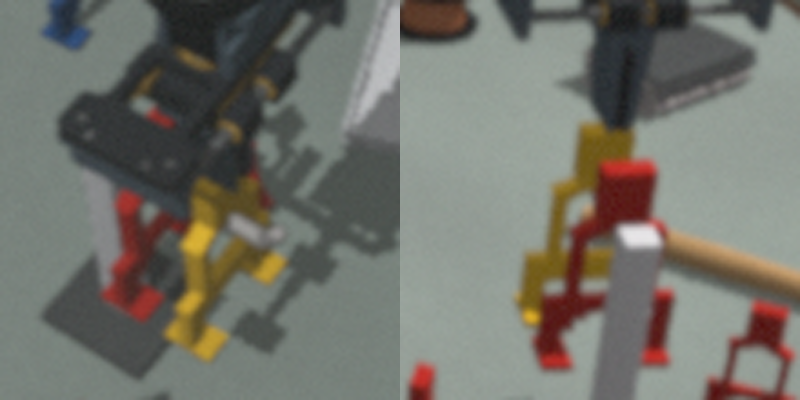

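```bash
python3 - <<'E'
from h import *
D=env.camera_params('side');S=env.camera_params('scene')
r=110/400
s=lambda u,v:ray(S,(290+u*r,110+v*r)); d=lambda u,v:ray(D,(170+u*r,195+v*r))
print('closed',tri([s(218,130),d(215,190)]))
print('open y+ finger inner/outer', tri([s(287,128),d(190,240)]),tri([s(287,128),d(160,215)]))
print('prong tip side only',onz(D,(170+277*r,195+234*r),215), 'top of post scene',onz(S,(290+237*r,110+236*r),215))
W=np.load('w1p.npy',allow_pickle=True).item();k=1/1.5625
print('tip W+D',tri([ray(W,(412*k,326*k)),ray(D,(170+275*r,195+232*r))]))
W=env.camera_params('wrist');f=env.grab_frame('wrist');cv2.imwrite('pics/w2.png',cv2.resize(f[:,:,::-1],(800,600)))
E
```

```text
closed (array([558.14833469, 284.32821886, 234.93225128]), [np.float64(0.27402392887968324), np.float64(0.2740239288795558)])
open y+ finger inner/outer (array([562.61851362, 327.42357801, 234.97409156]), [np.float64(7.163960459717305), np.float64(7.163960459717276)]) (array([580.61498153, 319.39344876, 243.8127335 ]), [np.float64(3.2273604860112437), np.float64(3.2273604860112424)])
prong tip side only [517.25427873 288.28073849 215.        ] top of post scene [654.54891751 248.51554068 215.        ]
tip W+D (array([518.92134191, 284.65707397, 209.96911671]), [np.float64(1.1360751762890835), np.float64(1.1360751762891095)])
```

View pics/w2.png

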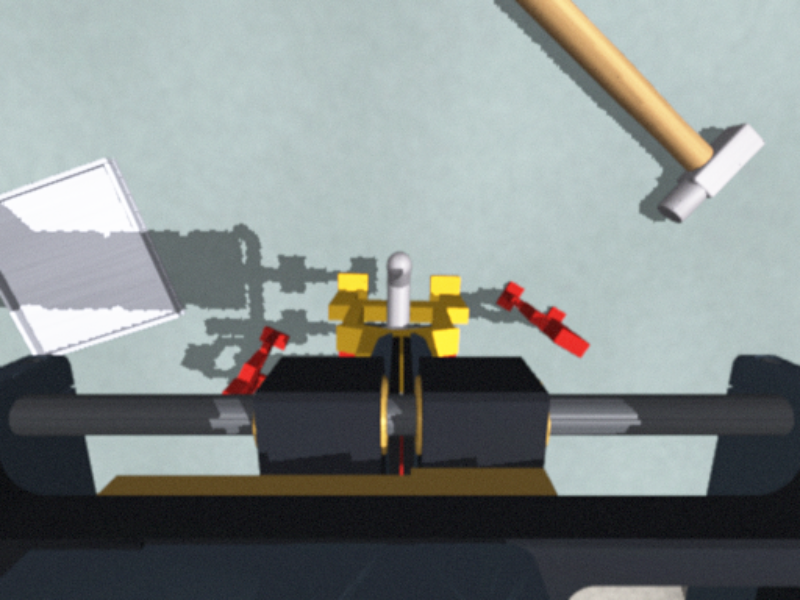

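```bash
python3 - <<'E'
from h import *
W=env.camera_params('wrist');s=env.state();T=np.array(s['ee_pos']);xv=np.array([-.977,.211,0])
c=-np.array(W['R']).T@np.array(W['t']);print('cam-T',c-T)
for dz in (0,13,26,40):
  for q in (-16,0,16): print(dz,q,proj(W,T+q*xv+[0,0,dz])*1.5625)
print('Y block top front edge',[proj(W,np.array([560-9*.977,274.5+2,z]))*1.5625 for z in (243,205)],'prong tip',proj(W,np.array([511,286,215]))*1.5625)
E
```

```text
cam-T [-69.5715992   15.97664504 207.59244646]
0 -16 [398.35056195 376.24359905]
0 0 [398.44299195 346.20224677]
0 16 [398.53886088 315.04318016]
13 -16 [398.19541136 386.94069609]
13 0 [398.29047577 355.27324425]
13 16 [398.38929726 322.35425183]
26 -16 [398.02050046 399.00019895]
26 0 [398.11813393 365.52338617]
26 16 [398.21988209 330.63572042]
40 -16 [397.80538714 413.83151901]
40 0 [397.90559534 378.16425551]
40 16 [398.0103518  340.87812398]
Y block top front edge [array([396.11154088, 352.15247559]), array([396.91908292, 326.30981686])] prong tip [398.67204756 245.10569035]
```

jog_arm(steps=[0,0,0,0,0,0,0,0,0,0,0,0,0,0,0,0,0,0,0,0,0,0,0,0,0,0,0,0,0,0,0,0,0,0,0,0,0,0,0,0,0,0,0,1,0,0,0,0,2,0,0,0,0,2.8,0,0,0,0,2.8,0])

```text
time_s: 4.55
ee_pos: [559.3, 274.8, 178.5]
ee_rot: [-179.9, -0.2, 168.0]
force: [1.3, -0.0, -0.1]
gripper_width: 90.6
```

jog_arm(steps=[1,0,0,0,0,1,0,0,0,0,1,0,0,0,0,1,0,0,0,0,1,0,0,0,0,1,0,0,0,0,1,0,0,0,0,1,0,0,0,0,1,0,0,0,0,1,0,0,0,0])

```text
time_s: 5.55
ee_pos: [560.3, 274.4, 180.8]
ee_rot: [-179.9, 0.0, 168.0]
force: [-1.6, -5.3, 1.3]
gripper_width: 36.0
```

jog_arm(steps=[1,0,0,-0.8,0,1,0,0,-1.6,0,1,0,0,-2.4,0,1,0,0,-2.9,0,1,0,0,-2.9,0,1,0,0,-2.9,0])

```text
time_s: 6.15
ee_pos: [560.2, 275.5, 209.6]
ee_rot: [180.0, -0.0, 168.0]
force: [0.8, 0.1, -4.5]
gripper_width: 36.0
```

```bash
python3 - <<'E'
from h import *
t=[]
for n,(y,x,h,w) in {'side':(195,170,110,110),'scene':(110,290,110,110)}.items():
    f=env.grab_frame(n);t.append(cv2.resize(f[y:y+h,x:x+w],(400,400),interpolation=cv2.INTER_CUBIC))
cv2.imwrite('pics/c4.png',np.hstack(t)[:,:,::-1]);s=env.state();print(s['ee_pos'],s['force'],s['gripper_width'])
E
```

```text
[560.0808497  275.30650403 209.19796977] [ 0.34697537 -0.55853049 -5.13058239] 35.572543129207794
```

View pics/c4.png

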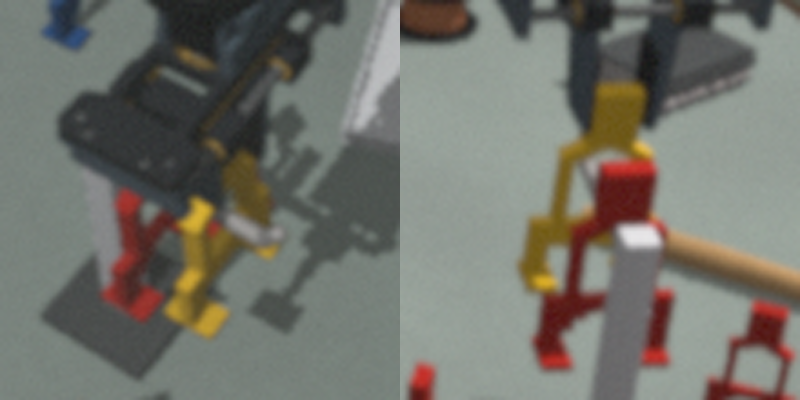

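jog_arm(steps=[1,1.5,0,0,0,1,3,0,0,0,1,4.5,0,0,0,1,6,0,0,0,1,8,0,0,0,1,10,0,0,0,1,10,0,-3,0,1,10,0,-6,0,1,10,0,-10,0,1,9,-4,-10,0,1,7,-8,-10,0,1,5,-12,-10,0,1,2,-16,-10,0,1,-1,-20,-10,-3,1,-4,-24,-10,-6,1,-8,-27,-10,-9,1,-12,-31,-10,-12,1,-15.4,-34,-10,-14,1,-15.4,-34,-10,-14,1,-15.4,-34,-10,-14])

```text
time_s: 8.25
ee_pos: [639.9, -89.4, 308.7]
ee_rot: [179.9, -0.1, -178.1]
force: [0.4, -0.0, -4.4]
gripper_width: 36.0
```

```bash
python3 - <<'E'
from h import *
s=env.state();print(s['time_s'],s['ee_pos'],s['ee_rot'],s['force'],s['gripper_width'])
p=env.camera_params('wrist');f=env.grab_frame('wrist');np.save('w3.npy',f);np.save('w3p.npy',p)
g=env.grab_frame('side');np.save('side3.npy',g);
cv2.imwrite('pics/w3.png',np.hstack([cv2.resize(f,(440,330),interpolation=cv2.INTER_AREA),cv2.resize(g[60:330,160:440],(342,330))])[:,:,::-1])
E
```

```text
8.25 [639.92787089 -89.42985375 308.65791183] [ 1.79938115e+02 -1.14693940e-01 -1.78099561e+02] [ 0.41799846 -0.03902467 -4.37300823] 35.96494121290143
```

View pics/w3.png

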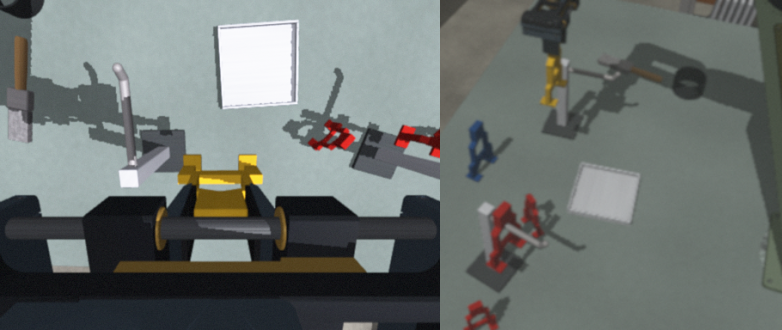

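```bash
python3 - <<'E'
from h import *
W=np.load('w3p.npy',allow_pickle=True).item();S=env.camera_params('scene');D=env.camera_params('side');k=512/440
P=lambda u,v,z:onz(W,(u*k,v*k),z).round(1)
print('tip',P(119.5,72,213),'rise',P(125,98,200),'prong@post',P(134,158,200),'posttop',P(130,177,215))
f=np.load('w3.npy');h=cv2.cvtColor(f,cv2.COLOR_RGB2HSV)
m=((h[...,1]<25)&(h[...,2]>170)).astype(np.uint8);N,L,st,ce=cv2.connectedComponentsWithStats(m)
for i in range(1,N):
    if st[i,4]>150:
        c=cv2.minAreaRect(np.argwhere(L==i)[:,::-1].astype(np.float32));print(st[i],ce[i].round(1),c, 'z215',onz(W,ce[i],215).round(1),'z4',onz(W,c[0],4).round(1))
for u,v in [(217,27),(297,20),(299,103),(222,109)]: print('tray',P(u,v,15))
g=lambda u,v:(160+u*280/342,60+v*270/330)
for u,v in [(580,163),(641,174),(633,222),(569,208)]: print('trayD',onz(D,g(u,v),15).round(1))
print('spare D post',onz(D,g(565,62),215),'tip',onz(D,g(614,76),213))
E
```

```text
tip [ 531.2 -209.6  213. ] rise [ 559.8 -209.9  200. ] prong@post [ 635.9 -202.8  200. ] posttop [ 657.9 -203.9  215. ]
[   37     0   475   251 67172] [306.4  91. ] ((274.0, 125.0), (250.0, 474.0), 90.0) z215 [532.5 -41.5 215. ] z4 [564.7 -59.6   4. ]
[140  93  10  23 164] [144.5 103. ] ((144.6386260986328, 103.88613891601562), (21.79131317138672, 8.258808135986328), 84.2894058227539) z215 [ 549.5 -204.5  215. ] z4 [ 537.2 -284.1    4. ]
[    0   123   214   128 13211] [ 84.2 195.9] ((99.27978515625, 202.21299743652344), (227.68209838867188, 114.32963562011719), 12.264774322509766) z215 [ 648.9 -276.8  215. ] z4 [ 715.9 -380.3    4. ]
[471 165  41  23 385] [487.7 175.4] ((492.5588684082031, 175.76470947265625), (41.231056213378906, 14.794671058654785), 14.03624439239502) z215 [611.2 160.8 215. ] z4 [641.  345.8   4. ]
[233 215  46   6 203] [255.4 217. ] ((255.5, 217.5), (5.0, 45.0), 90.0) z215 [666.8 -88.2 215. ] z4 [736.  -86.3   4. ]
[  56  279   46   31 1020] [ 78.5 294.2] ((78.50111389160156, 293.9667053222656), (45.9078369140625, 29.150480270385742), 1.9091525077819824) z215 [ 771.5 -297.9  215. ] z4 [ 912.5 -442.9    4. ]
[ 223  279   68   24 1354] [256.5 291.2] ((256.5, 290.5), (23.0, 67.0), 90.0) z215 [760.1 -83.9 215. ] z4 [892.3 -79.1   4. ]
[413 280  45  36 973] [435.4 296. ] ((435.0, 297.5), (35.0, 44.0), 90.0) z215 [759.5 132.5 215. ] z4 [896.1 288.4   4. ]
[399 376  24   8 154] [409.7 379.7] ((410.5, 379.5), (23.0, 7.0), -0.0) z215 [884.6 122.3 215. ] z4 [1104.8  273.3    4. ]
tray [ 422.2 -101.5   15. ]
tray [405.6  45.2  15. ]
tray [552.   65.7  15. ]
tray [568.8 -87.   15. ]
trayD [-475.7 -465.2   15. ]
trayD [-613.4 -477.2   15. ]
trayD [-558.2 -303.2   15. ]
trayD [-424.5 -296.8   15. ]
spare D post [-348.84126383 -579.77536265  215.        ] tip [-452.52957313 -565.1023237   213.        ]
```

jog_arm(steps=[1,3,0,0,0,1,7,0,0,0,1,11,0.2,0,0,1,15,0.4,0,0,1,18.2,0,0,-0.5,1,18.6,-3,0,-0.5,1,18.6,-6,0,-0.5,1,18.6,-9,0,-0.5,1,18.6,-11.7,0,-0.5,1,18.6,-11.7,3,-0.5,1,18.6,-11.7,6,-0.5,1,18.6,-11.7,8.5,-0.5,1,18.6,-11.7,9.9,-0.5,1,18.6,-11.7,9.9,-0.5,1,18.6,-11.7,9.9,-0.5])

```text
time_s: 9.85
ee_pos: [458.7, -211.7, 211.9]
ee_rot: [-180.0, 0.1, -177.4]
force: [0.3, -0.2, -4.5]
gripper_width: 35.6
```

```bash
python3 - <<'E'
from h import *
s=env.state();print(s['time_s'],s['ee_pos'],s['ee_rot'],s['force'],s['gripper_width'])
S=env.camera_params('scene');D=env.camera_params('side')
f=env.grab_frame('scene');g=env.grab_frame('side')
T=np.array(s['ee_pos'])
for X in (T+[0,0,43.8+18],): print(proj(S,X),proj(D,X))
a=f[130:330,110:260];b=g[60:210,180:380]
cv2.imwrite('pics/c5.png',np.hstack([cv2.resize(a,(360,480),interpolation=cv2.INTER_CUBIC),cv2.resize(b,(440,330),interpolation=cv2.INTER_CUBIC)[np.r_[0:330,[329]*150]]])[:,:,::-1])
E
```

```text
9.85 [ 458.66145449 -211.66531637  211.87648696] [-1.79956100e+02  1.00329395e-01 -1.77414942e+02] [ 0.31302825 -0.19628899 -4.50636825] 35.63444458929299
[137.1884364  141.31435187] [330.71984617 107.98050232]
```

View pics/c5.png

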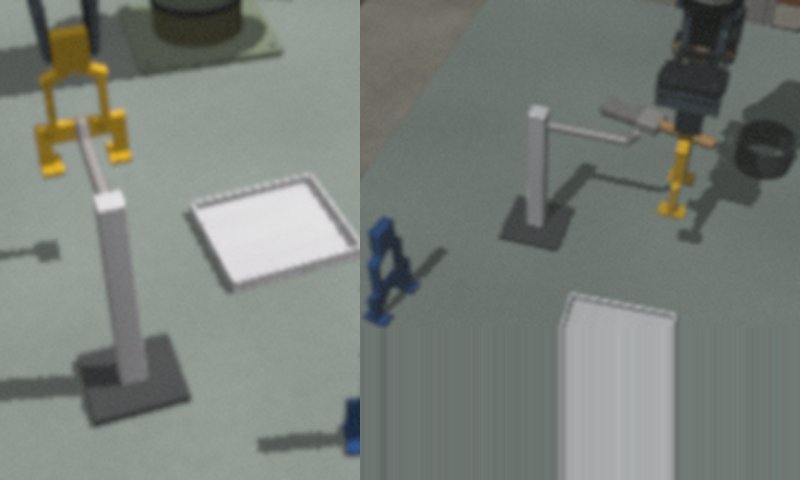

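jog_arm(steps=[1,-2.5,0,0,0,1,-5,0,0,0,1,-7.5,0,0,0,1,-10,0,0,0,1,-11.5,-0.1,0,0,1,-12.7,-0.1,0,0,1,-12.7,-0.1,0,0,1,-12.7,-0.1,0,0])

```text
time_s: 10.75
ee_pos: [584.9, -208.0, 210.9]
ee_rot: [-180.0, -0.0, -177.5]
force: [-0.7, -0.3, -5.3]
gripper_width: 35.7
```

jog_arm(steps=[1,0,0,1,0,1,0,0,2,0,1,0,0,2.5,0,1,0,0,2.8,0,1,0,0,2.8,0,1,0,0,2.8,0])

```text
time_s: 11.35
ee_pos: [585.0, -208.5, 183.3]
ee_rot: [-179.9, -0.0, -177.5]
force: [-3.3, -0.1, 1.1]
gripper_width: 36.0
```

jog_arm(steps=[1,0,0,0.1,0,0.5,0,0,0.1,0,0.5,0,0,0.1,0,0.5,0,0,0.1,0,0.5,0,0,0.1,0,0,0,0,0.1,0,0,0,0,0.1,0,0,0,0,0.1,0,0,0,0,0.1,0,0,0,0,0.1,0,0,0,0,0.1,0,0,0,0,0.1,0,0,0,0,-3,0,0,0,0,-7,0,0,0,0,-11,0,0,0,0,-11,0])

```text
time_s: 12.95
ee_pos: [588.0, -209.1, 299.4]
ee_rot: [-179.7, 0.7, -177.5]
force: [0.8, -0.5, 0.6]
gripper_width: 91.3
```

```bash
python3 - <<'E'
from h import *
s=env.state();print(s['time_s'],s['ee_pos'],s['ee_rot'],s['force'],s['gripper_width'])
p=env.camera_params('wrist');w=env.grab_frame('wrist')
g=env.grab_frame('side');b=g[60:210,180:380];f=env.grab_frame('scene')[130:330,110:260]
t=np.zeros((600,800,3),np.uint8);t[:330,:440]=cv2.resize(b,(440,330));t[:480,440:]=cv2.resize(f,(360,480));t[330:600,:360]=cv2.resize(w,(360,270))
cv2.imwrite('pics/c6.png',t[:,:,::-1])
E
```

```text
12.95 [ 587.95368342 -209.09249515  299.41319833] [-179.71684277    0.66428544 -177.50116731] [ 0.81531835 -0.45505479  0.61562422] 91.26679257504945
```

View pics/c6.png

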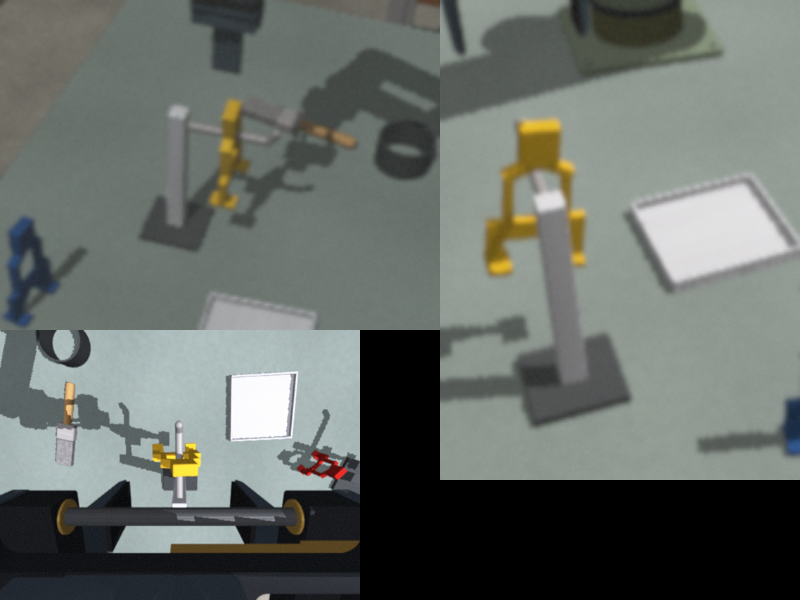

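jog_arm(steps=[0,0,4,-0.8,0,0,0,8.5,-0.8,2,0,0,13,-0.8,4,0,0,17.5,-0.8,6,0,-1,22,-0.8,8,0,-2,26.5,-0.8,10,0,-3,31,-0.8,12,0,-4,35.5,-0.8,14,0,-4.8,40,-0.8,14.7,0,-4.8,44,-0.8,14.7,0,-4.8,47,-0.8,14.7,0,-4.8,47,-0.8,14.7,0,-4.8,47,-0.8,14.7,0,-4.8,47,-0.8,14.7,0,-4.8,47,-0.8,14.7])

```text
time_s: 14.6
ee_pos: [613.0, 262.1, 300.5]
ee_rot: [-180.0, -0.0, 167.7]
force: [-0.1, 0.6, 0.3]
gripper_width: 91.0
```

```bash
python3 - <<'E'
from h import *
s=env.state();T=np.array(s['ee_pos']);print(s['time_s'],T,s['ee_rot'],s['force'])
W=env.camera_params('wrist');w=env.grab_frame('wrist');h=cv2.cvtColor(w,cv2.COLOR_RGB2HSV)
m=((h[...,0]<6)|(h[...,0]>174))&(h[...,1]>150)&(h[...,2]>50)
N,L,st,ce=cv2.connectedComponentsWithStats(m.astype(np.uint8))
for i in range(1,N):
    if st[i,4]>40: print(st[i],ce[i].round(1))
for n,X in [('tip',[511,286,215]),('redtopfront',[612.5-8.8,263.5+1.9,243])]: print(n,proj(W,X))
g=env.grab_frame('side');np.save('side5.npy',g)
a=np.radians(s['ee_rot'][2]);xv=np.array([np.cos(a),np.sin(a),0]);yv=np.array([xv[1],-xv[0],0]);d=np.array([612.5,263.5,180.8])-T;print(d@xv,d@yv,d[2])
cv2.imwrite('pics/w6.png',np.hstack([cv2.resize(w,(440,330)),cv2.resize(g[195:305,150:270],(360,330))])[:,:,::-1])
E
```

```text
14.6 [612.95538905 262.0599366  300.49607812] [-1.79964873e+02 -1.73243798e-02  1.67699978e+02] [-0.08147468  0.61886481  0.31755737]
[310 140  46  30 420] [332.9 156.2]
[ 222  163   68   47 1941] [255.3 187.3]
[160 166  37  41 566] [176.7 188.6]
tip [257.19082517  91.1796625 ]
redtopfront [256.67657909 192.5215745 ]
0.7517136308303977 1.3099955719579468 -119.69607812277377
```

View pics/w6.png

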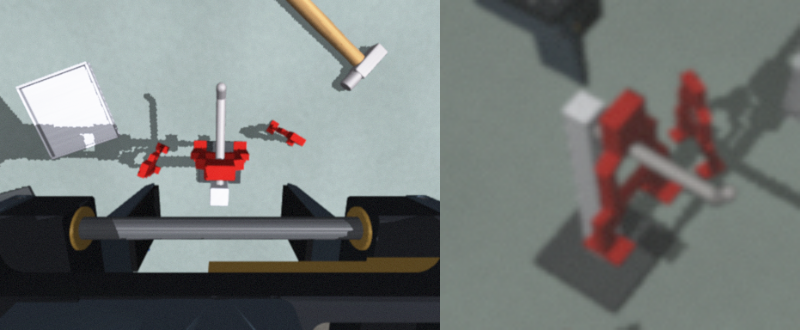

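jog_arm(steps=[0,0,0.1,4,0,0,0,0.1,8,0,0,0,0.1,10.5,0,0,0,0.1,12,0,0,0,0.1,12,0,0,0,0.1,12,0,1,0,0.1,12,0,1,0,0.1,12,0,1,0,0.1,12,0,1,0,0.1,12,0,1,0,0.1,12,0,1,0,0.1,12,0,1,0,0.1,12,0,1,0,0.1,12,0,1,0,0.1,12,0,1,0,0.1,12,0,1,0,0.1,12,0], force=35)

```text
time_s: 16.4
ee_pos: [613.0, 263.5, 180.9]
ee_rot: [-179.9, 0.0, 167.8]
force: [-1.1, -4.8, 3.0]
gripper_width: 36.6
```

jog_arm(steps=[1,0,0,-1,0,1,0,0,-2,0,1,0,0,-2.9,0,1,0,0,-2.9,0,1,0,0,-2.9,0,1,2,0,-2.9,0,1,4,0,-2.9,0,1,6.5,0,-2.9,0,1,9,0,-2.9,0,1,11.5,0,-2.9,0,1,14,0,-2.9,0,1,16,0,-2.9,0,1,16,0,-5,0,1,16,0,-8,0,1,16,0,-8,0])

```text
time_s: 17.9
ee_pos: [458.3, 299.7, 264.4]
ee_rot: [179.7, 0.3, 167.8]
force: [0.8, 0.9, -2.3]
gripper_width: 36.7
```

jog_arm(steps=[1,0,-3,0,0,1,0,-7,0,-3,1,-2,-11,0,-6,1,-4,-15,0,-9,1,-6,-19,0,-12,1,-8,-23,0,-15,1,-9,-27,0,-18,1,-9.5,-30.3,0,-18,1,-9.5,-30.3,0,-18,1,-9.5,-30.3,0,-18,1,-9.5,-30.3,0,-18])

```text
time_s: 19.0
ee_pos: [485.2, -17.1, 259.9]
ee_rot: [179.9, -0.1, -174.2]
force: [-1.2, 0.1, -2.2]
gripper_width: 36.0
```

```bash
python3 - <<'E'
from h import *
s=env.state();T=np.array(s['ee_pos']);print(s['time_s'],T,s['ee_rot'],s['force'],s['gripper_width'])
t=np.zeros((600,800,3),np.uint8)
w=env.grab_frame('wrist');g=env.grab_frame('side');f=env.grab_frame('scene')
t[:330,:440]=cv2.resize(w,(440,330));t[:330,440:]=cv2.resize(g[140:290,230:390],(360,330));t[330:,:360]=cv2.resize(f[120:270,140:340],(360,270))
cv2.imwrite('pics/c7.png',t[:,:,::-1]);np.save('w7p.npy',env.camera_params('wrist'))
a=np.radians(s['ee_rot'][2]);xv=np.array([np.cos(a),np.sin(a),0]);yv=np.array([xv[1],-xv[0],0]);d=np.array([486,-19,92.2])-T;print(d@xv,d@yv,d[2])
E
```

```text
19.0 [485.24895331 -17.07930363 259.9445534 ] [ 1.79948579e+02 -5.19522694e-02 -1.74167298e+02] [-1.15360893  0.07780823 -2.17424494] 36.006191711905124
-0.5519693581211995 -1.9870771237271834 -167.74455339578373
```

View pics/c7.png

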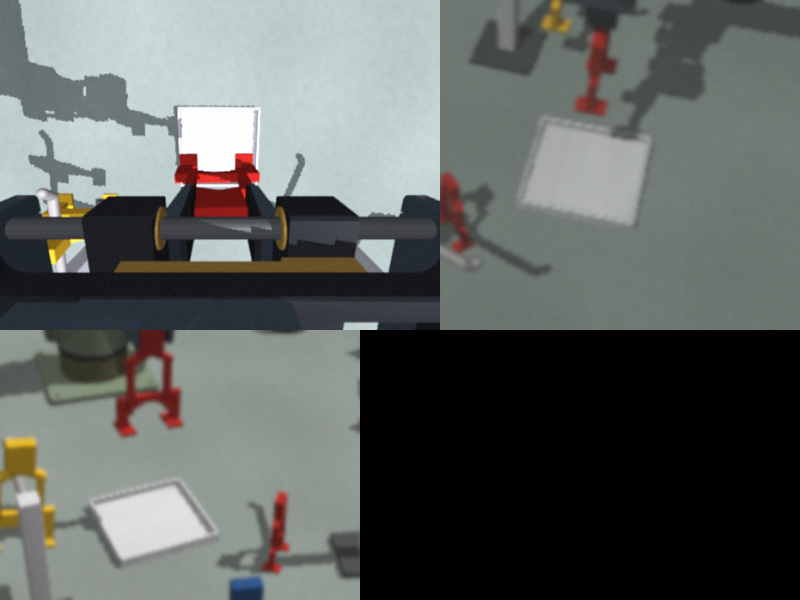

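jog_arm(steps=[1,0,-0.2,4,0,1,0,-0.2,8,0,1,0,-0.2,12,0,1,0,-0.2,14,0,1,0,-0.2,15.5,0,1,0,-0.2,16,0,1,0,-0.2,16,0,1,0,-0.2,16,0])

```text
time_s: 19.95
ee_pos: [486.6, -19.6, 101.6]
ee_rot: [-180.0, 0.1, -174.2]
force: [0.4, -0.4, -2.9]
gripper_width: 36.4
```

jog_arm(steps=[1,0,0,0.2,0,1,0,0,0.4,0,1,0,0,0.6,0,1,0,0,0.6,0,1,0,0,0.6,0])

```text
time_s: 20.45
ee_pos: [485.8, -20.0, 94.8]
ee_rot: [-180.0, 0.0, -174.2]
force: [-0.1, -0.6, -3.3]
gripper_width: 36.1
```

jog_arm(steps=[1,0,0,0.1,0,1,0,0,0.2,0,1,0,0,0.3,0,1,0,0,0.3,0,1,0,0,0.3,0])

```text
time_s: 20.95
ee_pos: [487.6, -21.1, 94.1]
ee_rot: [-179.8, 0.3, -174.2]
force: [-1.2, -3.7, 11.0]
gripper_width: 36.0
```

jog_arm(steps=[1,0,0,-0.1,0,0.4,0,0,-0.1,0,0.4,0,0,-0.1,0,0.4,0,0,-0.1,0,0,0,0,-0.1,0,0,0,0,-0.1,0,0,0,0,-0.1,0,0,0,0,-0.1,0,0,0,0,-0.1,0,0,0,0,-0.1,0,0,0,0,-0.1,0,0,0,0,-0.1,0,0,0,0,-3,0,0,0,0,-7,0,0,0,0,-11,0,0,0,0,-16,0,0,0,0,-21,0,0,0,0,-21,0,0,0,0,-21,0])

```text
time_s: 22.85
ee_pos: [486.1, -19.9, 302.5]
ee_rot: [-180.0, 0.1, -174.2]
force: [0.6, 0.6, -0.7]
gripper_width: 91.0
```

```bash
python3 - <<'E'
from h import *
s=env.state();T=np.array(s['ee_pos']);print(s['time_s'],T,s['force'],s['gripper_width'])
t=np.zeros((600,800,3),np.uint8)
W=env.camera_params('wrist');w=env.grab_frame('wrist');g=env.grab_frame('side');f=env.grab_frame('scene')
t[:330,:440]=cv2.resize(w,(440,330));t[:330,440:]=cv2.resize(g[60:280,210:390],(360,330));t[330:,:360]=cv2.resize(f[120:270,110:310],(360,270))
cv2.imwrite('pics/c8.png',t[:,:,::-1])
for n,X in [('red grip top exp',[486,-20,154]),('tray c',[486,-19,4])]: print(n,proj(W,X)*440/512)
E
```

```text
22.85 [486.08361495 -19.93169793 302.50885244] [ 0.62070875  0.64190791 -0.67720953] 90.98641873491664
red grip top exp [219.46193883 157.44674075]
tray c [220.24522274 143.36709198]
```

View pics/c8.png

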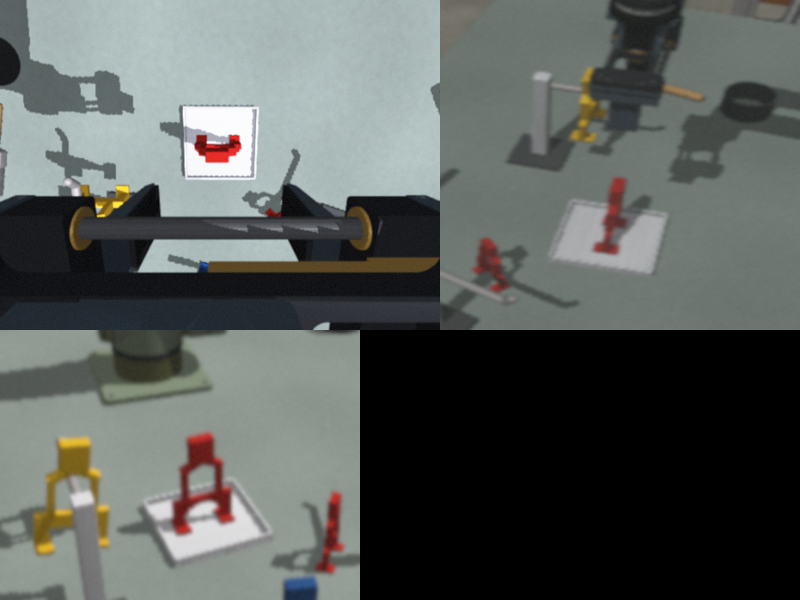

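Red stands upright in the tray centre; yellow hangs upright on the spare prong; the gripper is clear and empty.

```bash
python3 -c "
from workcell import env
print(env.job_done())"
```

```text
the job is handed in; nothing more can be done
None
```

The job is handed in at about 23 s of the 64 s allowed. The yellow gauge hangs released near the middle of the spare prong, and the red gauge was then lifted off and stood upright in the tray. No verdict was reported.

**Last checks:**
- **Views:** the final scene, side and wrist pictures show both gauges upright.
- **Red gauge:** it stands close to the tray centre. I set it down at about (486, -20) mm, against a measured centre of about (486, -19) mm.
- **Yellow gauge:** I judged its position along the spare prong only by eye, as about mid-length. I did not triangulate it after release.
- **Gripper:** it is open and about 0.2 m above its release height, and the force reading is at noise level.

**What failed or disagreed:**
- **First grasp:** my first close on the yellow gauge shut on air just above its block. The fingertips sat roughly 26–33 mm above the reported TCP. I reopened, went 28 mm lower, and both later grasps closed at the 36 mm block width.
- **Camera measurements:** single-camera positions differed by up to about 17 mm, so I used triangulated and wrist-camera values instead.
- **Picture budget:** I viewed 14 pictures, four over the budget of 10 and past the one or two extra you allowed.

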